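# Click the coffee grinder to its espresso setting

## Task

Set the coffee grinder for espresso: with a fingertip, flick the edge of the star-shaped grind wheel on its top round clockwise (seen from above) until it rests in the last notch before the setting, one click short; then give it one single click more, so that the lobe with the raised stud rests exactly at the pointer. Push gently, never go past the pointer, and do not lift or shift any of the things standing around.

Things in the scene. Friction and masses are not known exactly. Their poses are not given: they have to be found in the camera images.
- grinder: Compact coffee grinder, a black block 140 x 140 mm and 150 mm high (flat top at 150 mm) on a 150 x 150 mm rubber foot; it is fixed to the table. Origin: centre of its underside; z up; its front, with the spout and the pointer, faces its own -x. The wheel's axis is its own z axis.
- hub (a point): Point on the grind wheel's fixed vertical axis at its flat upper face, 178 mm above the table. The wheel: aluminium star 20 mm thick, underside at 158 mm, 8 mm above the grinder's top (neck of 22 mm radius between); core disc of 29 mm radius and six equal lobes, 10 mm wide, whose round tips reach 48 mm from the axis; gaps between lobes 33 mm wide at 43 mm from the axis.
- pointer (a point): Tip of the pointer: a small fixed metal wedge, 4 mm high, lying on the grinder's top outside the wheel, 52 mm from the wheel's axis towards the grinder's front (-x). It lies below the wheel's underside, so a finger at wheel height passes over it.
- stud (a point): Top centre of the raised stud, a brass pin 14 mm across and 10 mm high (top 188 mm above the table) standing on the upper face of one of the six lobes, 40 mm from the wheel's axis; turns with the wheel. Exactly in line between hub and pointer when the grinder is set.
- grind_wheel (a joint): Wheel angle (rad), growing clockwise seen from above. 0: stud at the pointer, the espresso setting. One click is 1.047 (60 degrees). It rests at -4.19, -3.14 or -2.09 at the start, then -1.05, 0, and 1.05 (too far); at rest a lobe is always in line with the pointer. Let go, a sprung detent pulls it to the nearest notch; up to about 8 N at a lobe turns it. Stops at -4.6 and 1.5.
- cup_a: White cup, 80 mm across, 70 mm high, loose. Origin: centre of its underside. Leave it alone.
- cup_b: Another such white cup, loose. Leave it alone.
- tamper: Steel coffee tamper, 58 mm across, 87 mm high, standing loose. Origin: centre of its underside. Leave it alone.
- hopper: Clear plastic bean hopper, 100 mm across, 110 mm high, standing loose beside the grinder. Origin: centre of its underside. Leave it alone.
- jug: Steel milk jug with handle, 84 mm across, 100 mm high, loose. Origin: centre of its underside. Leave it alone.
- bottle: Green glass bottle, 72 mm across, 230 mm high, loose. Origin: centre of its underside. Leave it alone.
- portafilter: Portafilter lying loose: round steel head 66 mm across, 30 mm high, with a black 22 mm thick handle that reaches 170 mm along its own -x. Origin: centre of the head's underside. Leave it alone.
Not all that is in view belongs to the job. There is more than one size of the grinder; the job needs the middle-sized.

How it is judged:
By the outcome, as a careful person would: the job done as asked, in the order asked, and still so for the second after the job is handed in, with the robot touching nothing.
It also fails if it takes over 64 s, if anything falls off the work surface, if the arm or the gripper's body presses on something with over 40 N, if the wrist force passes 120 N, or if a joint passes its speed limit or range.

## Robot

A 6-joint arm with a two-finger parallel gripper is mounted at the origin on the work surface. World frame = base frame: x ahead of the robot, y to its left, z up, the work surface at z = 0. Lengths are in m, angles in rad, forces in N, time in s.
With the tool pointing down it reaches from about 0.275 to 0.825 m from the base axis. Payload 4.9 kg.
Tool frame: the origin (TCP) lies midway between the tips of the shut fingers; the grasp point (between the pads) lies 19 mm behind it (grip_point_offset is the distance from the TCP to the grasp point, in m); z points along the fingers, y is the line along which they close (so a half turn about z gives the same grasp; the last joint's range is limited). The gripper opens to 85 mm and grips with 20 to 120 N. Pads are 22 mm wide; open, the fingers measure 114 mm over their backs; the gripper's body (76 mm by 85 mm) begins 54 mm behind the grasp point. The pads swing forward as they close: fully open they stand 13 mm farther back than shut.
Start: joints at [-1.306, 0.326, -0.193, 1.052, 0, 1.437], TCP at [0.214, -0.507, 0.231] pointing down, gripper open.
Joint ranges: [-2.65, 2.65], [-0.97, 1.79], [-1.3, 1.35], [-1.93, 2.1], [-1.47, 1.37], [-3.14, 3.14]. Speed limits (rad/s): [2.57, 2.57, 3.14, 3.14, 3.14, 3.14].

## Interface

Orientations are given as a rotation vector (axis times angle).
In Python, from cell import * gives the robot as it stands. Calls block until the motion is done:
- movep(position, orientation): joint-space move of the TCP to a pose.
- move_l(position, velocity=0.15, rot=None, until_force=None): straight line of the TCP; rot=None keeps the orientation; velocity is the mean speed in m/s. With until_force (N) it stops when the force on the tool has changed by that much, and returns True; else False.
- set_joints(angles): joint-space move.
- let_go() and grab(newtons=None): open the fingers fully, or close them until they stop; newtons is the grip in N (None keeps the last).
- sleep(seconds).
- ik(position, orientation): joint angles nearest the present ones, or None.
- get_state(): the state.
- grab_frame(name): name is "side" or "top" or "wrist"; returns a dict with "img" (384x512x3 uint8, red, green, blue), "fx", "fy", "cx", "cy" (pixels), "cam_to_world" (4x4, takes a point from camera to world coordinates); the wrist camera has in their place "T_tool_cam" (4x4, takes a point from camera to tool coordinates, whose origin is the TCP and whose axes are the flange's). Camera axes: x right, y down, z forward; pixel columns grow to the right and rows downward; lengths in m; the calibration is good to about 2 mm. A picture is of the moment at which its call begins: read the wrist's pose just before it. There is no depth.
A pose or a line that the arm cannot do raises MotionError and nothing moves.
- sign_off(): hands the job in; it is judged then, once.
Trained networks look in the newest picture that a camera, given by its name, has taken for a name from the list of things; names that differ only in an ending like _2 or _b are one class to them, and where a whole thing is asked for, a point or a joint stands for the part that bears it (a point fixed in the world has none). Each returns a list of dicts, best first, with "score" (0 to 1); they miss things now and then, are a little off and sometimes report something else, mostly with a low value. They report only what shows in the picture. A call takes as long as a camera call. They do not tell look-alikes from the thing itself.
- spot_in(camera, name): "centre" ([column, row] in pixels, amid what is visible of it).
- silhouettes(camera, name): "mask" (384x512 bool, what is visible of it) and "centre" ([column, row] in pixels, amid what is visible of it).
- tip_of(camera, name): "centre" ([column, row] in pixels: a listed point, or the origin of a listed thing).
The state is a dict: "clock": time; "q": joint angles; "joint_velocities": joint speeds; "tau": joint torques, N m; "position": TCP position; "eef_rot": TCP orientation; "contact_force": force on the tool from outside, world axes, zero at the start; "wrist_torque": the same for the moment, N m; "finger_gap": opening from 0.0 (shut) to 1.0 (fully open); "grasp_force": force on a finger pad.
Only numpy, scipy, OpenCV 4.12 (cv2) and the standard library are available. Lean on these libraries where they do the work, as an engineer would, in place of code of your own. Each camera call takes 0.05 s, during which the arm holds its last target. There are 200 camera calls.

## Working session

There is one attempt and no reset: what is moved stays moved. The work goes in short steps, each a Python script; the robot and the scene stay as the last script left them, time stands still between calls to the robot, and variables do not carry over. Pictures are saved under pics/ and viewed, at most 10 in all, crops included, and the job is handed in when it is done.

```bash
mkdir -p pics; ls; python3 - <<'E'
from cell import *
import cv2,numpy as np
ims=[]
for c in("top","side"):
    f=grab_frame(c); cv2.imwrite(f"pics/{c}0.png",f["img"][:,:,::-1])
    print(c,f["fx"],f["cx"],f["cy"],np.round(f["cam_to_world"],3).tolist())
    for n in("grinder","hub","pointer","stud","grind_wheel"):
        for fn in (spot_in,tip_of):
            try: print(n,fn.__name__,[(round(d["score"],2),np.round(d["centre"]).tolist()) for d in fn(c,n)][:5])
            except Exception as e: print(n,fn.__name__,e)
print(get_state())
E
```

```text
pics
top 367.1730794540468 259.29616601042125 196.47147875155338 [[-0.016, -0.979, 0.202, 0.211], [-1.0, 0.015, -0.007, -0.01], [0.003, -0.203, -0.979, 1.623], [0.0, 0.0, 0.0, 1.0]]
grinder call [(0.89, [225.0, 243.0]), (0.83, [201.0, 188.0]), (0.78, [270.0, 185.0])]
grinder call [(0.69, [269.0, 186.0]), (0.68, [202.0, 187.0])]
hub call [(0.78, [220.0, 243.0]), (0.71, [203.0, 187.0]), (0.58, [272.0, 184.0])]
hub call [(0.84, [197.0, 182.0]), (0.68, [274.0, 180.0]), (0.6, [222.0, 242.0]), (0.57, [282.0, 178.0]), (0.32, [271.0, 190.0])]
pointer call [(0.63, [221.0, 245.0]), (0.56, [270.0, 184.0]), (0.44, [290.0, 152.0])]
pointer call [(0.9, [267.0, 194.0]), (0.8, [219.0, 260.0]), (0.76, [192.0, 196.0])]
stud call [(0.77, [223.0, 243.0]), (0.56, [200.0, 184.0]), (0.52, [272.0, 179.0])]
stud call [(0.94, [217.0, 259.0]), (0.76, [280.0, 180.0]), (0.69, [193.0, 191.0])]
grind_wheel call [(0.57, [224.0, 245.0]), (0.47, [272.0, 183.0]), (0.44, [196.0, 182.0]), (0.4, [148.0, 254.0])]
grind_wheel call it knows: bottle, cup, grinder, hopper, hub, jug, pointer, portafilter, stud, tamper
side 444
[... 1051 characters left out ...]
 'q': array([-1.30616322e+00,  3.26192178e-01, -1.92623337e-01,  1.05199987e+00,
       -1.04310967e-05,  1.43660964e+00]), 'joint_velocities': array([ 9.12084460e-05,  1.21650462e-03,  4.76312604e-04, -1.03069075e-03,
        5.09629386e-04, -3.29068048e-04]), 'tau': array([-4.40806552e-04, -4.43337250e+01,  2.62760371e+01,  1.13948950e-03,
       -1.02712877e-04, -5.48858793e-06]), 'position': array([ 0.21359751, -0.50683395,  0.23127622]), 'eef_rot': array([-3.07931975e+00, -6.22317463e-01,  1.83017410e-05]), 'contact_force': array([-0.23528315,  0.03574553,  0.30370231]), 'wrist_torque': array([ 0.04842928,  0.02980671, -0.01323186]), 'grasp_force': 0.0, 'finger_gap': 0.9995816402477086}
```

```bash
python3 - <<'E'
import cv2
t=cv2.imread("pics/top0.png");s=cv2.imread("pics/side0.png")
cv2.imwrite("pics/tc.png",cv2.resize(t[130:290,120:333],None,fx=3.75,fy=3.75,interpolation=cv2.INTER_CUBIC))
cv2.imwrite("pics/sc.png",cv2.resize(s[100:260,130:343],None,fx=3.75,fy=3.75,interpolation=cv2.INTER_CUBIC))
E
```

```text
(no output)
```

View pics/tc.png

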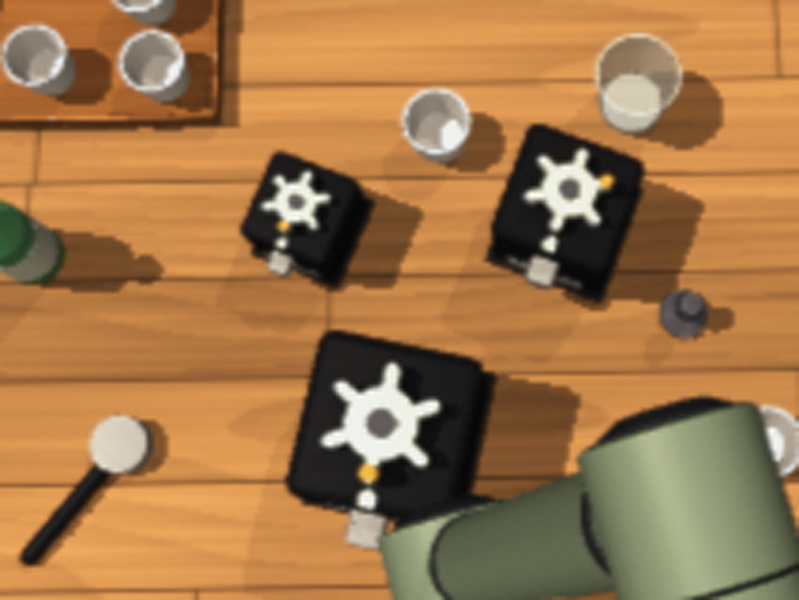

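View pics/sc.png

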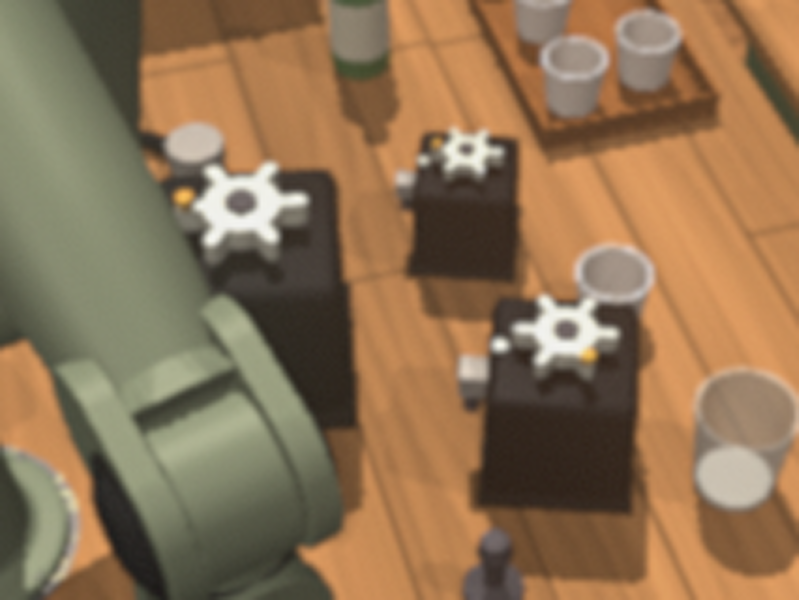

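View pics/top0.png

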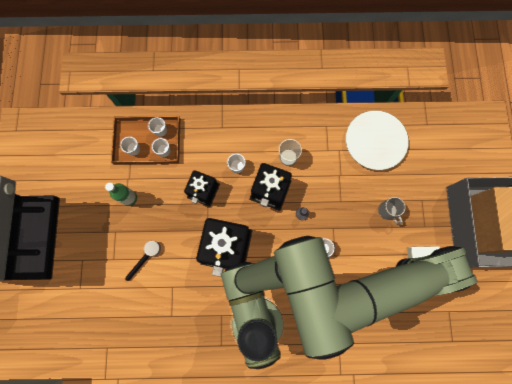

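```bash
cat > h.py <<'E'
from cell import *
import cv2,numpy as np
from scipy.spatial.transform import Rotation as R
def onplane(f,px,z,T=None):
    T=f["cam_to_world"] if T is None else T
    d=T[:3,:3]@[(px[0]-f["cx"])/f["fx"],(px[1]-f["cy"])/f["fy"],1]
    return T[:3,3]+d*(z-T[2,3])/d[2]
def down(yaw): return (R.from_euler("z",yaw)*R.from_rotvec([np.pi,0,0])).as_rotvec()  # tool y at yaw-90deg
def wrist():
    s=get_state(); f=grab_frame("wrist")
    W=np.eye(4);W[:3,:3]=R.from_rotvec(s["eef_rot"]).as_matrix();W[:3,3]=s["position"]
    return f,W@f["T_tool_cam"]
E
python3 - <<'E'
from h import *
t=grab_frame("top");s=grab_frame("side")
H=onplane(t,(271.7,180.7),.178);P=onplane(t,(266.4,195.3),.152);S=onplane(t,(281.6,178.3),.188)
print(H,P,S, onplane(s,(281.5,188),.178),onplane(s,(130+500/3.75,100+345/3.75),.152),onplane(s,(130+589/3.75,100+354/3.75),.188))
print(np.linalg.norm((P-H)[:2]),np.linalg.norm((S-H)[:2]),[np.degrees(np.arctan2(*(v-H)[1::-1])) for v in(P,S)])
w=grab_frame("wrist");print(np.round(w["T_tool_cam"],3).tolist(),w["fx"])
for y in np.radians(range(-180,181,30)):
    q=ik([H[0],H[1],.35],down(y)); print(round(np.degrees(y)), None if q is None else np.round(q,2))
E
```

```text
[ 0.57427262 -0.07080751  0.178     ] [ 0.51956486 -0.04878904  0.152     ] [ 0.58111841 -0.11054578  0.188     ] [ 0.57910959 -0.07036418  0.178     ] [ 0.521998   -0.04783619  0.152     ] [ 0.58360306 -0.11105792  0.188     ]
0.05897246508176158 0.040323625852143816 [np.float64(158.07648269689227), np.float64(-80.22548404746902)]
[[-0.001, -0.962, -0.272, 0.069], [1.0, -0.001, -0.0, 0.0], [0.0, -0.272, 0.962, -0.142], [0.0, 0.0, 0.0, 1.0]] 299.6473500356538
-180 [-0.25  0.34  0.12  1.36  0.   -0.25]
-150 [-0.25  0.34  0.12  1.36  0.   -0.77]
-120 [-0.25  0.34  0.12  1.36  0.   -1.3 ]
-90 [-0.25  0.34  0.12  1.36  0.   -1.82]
-60 [-0.25  0.34  0.12  1.36  0.   -2.34]
-30 [-0.25  0.34  0.12  1.36  0.   -2.87]
0 [-0.25  0.34  0.12  1.36  0.    2.89]
30 [-0.25  0.34  0.12  1.36  0.    2.37]
60 [-0.25  0.34  0.12  1.36  0.    1.84]
90 [-0.25  0.34  0.12  1.36  0.    1.32]
120 [-0.25  0.34  0.12  1.36  0.    0.8 ]
150 [-0.25  0.34  0.12  1.36  0.    0.27]
180 [-0.25  0.34  0.12  1.36  0.   -0.25]
```

```bash
python3 - <<'E'
from h import *
p=get_state()["position"]; move_l([p[0],p[1],.34],.25)
grab(20)
movep([.576,-.071,.33],down(np.radians(278)))
sleep(.2)
f,T=wrist(); cv2.imwrite("pics/w1.png",f["img"][:,:,::-1]); np.savez("w1.npz",T=T,**{k:f[k] for k in("fx","fy","cx","cy")})
for n,z in(("hub",.178),("pointer",.152),("stud",.188)):
    print(n,[(round(d["score"],2),np.round(d["centre"],1).tolist(),np.round(onplane(f,d["centre"],z,T),4).tolist()) for d in tip_of("wrist",n)][:2])
s=get_state();print(s["clock"],s["position"],s["contact_force"])
E
```

```text
hub [(0.67, [253.7, 183.8], [0.5789, -0.0672, 0.178])]
pointer [(0.71, [295.8, 199.4], [0.5294, -0.0495, 0.152])]
stud [(0.76, [256.4, 144.2], [0.5818, -0.108, 0.188])]
5.75 [ 0.57599952 -0.07112023  0.33001175] [-0.88097466  1.14680363 -0.06325339]
```

View pics/w1.png

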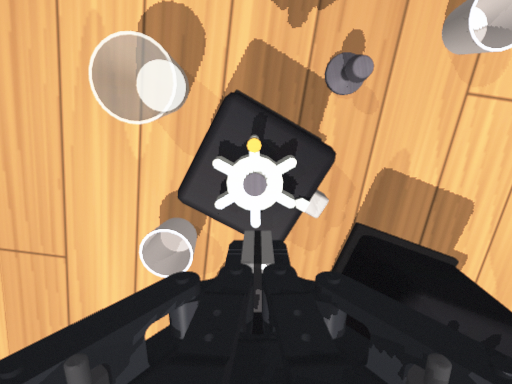

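```bash
cat >> h.py <<'E'
H=np.array([.5775,-.069]); Z=.166
def pose(phi,r,z=Z):
    a=np.radians(phi); return [H[0]+r*np.cos(a),H[1]+r*np.sin(a),z],down(a-np.pi/2)
def go(phi,r,v,z=Z,**k):
    p,o=pose(phi,r,z); return move_l(p,v,rot=o,**k)
def click(phi,r=.046,travel=60):
    """in at gap angle phi, push clockwise by travel, stop, out again; logs force"""
    F0=get_state()["contact_force"]
    if go(phi,r,.05,until_force=5): print("touched on the way in",get_state()["position"]); return
    for d in np.arange(4,travel+.1,4):
        if go(phi-d,r,.04,until_force=20): print("blocked at",d); break
        print(d,np.round(get_state()["contact_force"]-F0,1).tolist())
    sleep(.5)
E
python3 - <<'E'
from h import *
f=dict(np.load("w1.npz"));T=f["T"]
w=lambda p,z=.178:onplane(f,p,z,T)[:2]
print(w((255,183.5)))
for a,b in(((292,161),(218,205)),((254.5,147),(256,224))):
    d=w(a)-w(b);print(np.degrees(np.arctan2(d[1],d[0])),np.linalg.norm(d))
for phi in(368,308,248):print(ik(*pose(phi,.08)))
E
```

```text
[ 0.5776767  -0.06766615]
-140.67994218312475 0.08776877185771521
-81.11349242277466 0.08053001522060971
[-0.19975924  0.5729564   0.02693804  1.02477797  0.         -1.91018191]
[-0.32280081  0.53842077 -0.03259341  0.99978215  0.         -0.98602592]
[-3.86182597e-01  4.06007670e-01 -2.49613625e-01  9.15175031e-01
  4.44089210e-16 -2.21016155e-03]
```

```bash
python3 - <<'E'
from h import *
movep(*pose(369,.08,.3)); go(369,.08,.12)
click(369)
print(get_state()["clock"])
f,T=wrist(); cv2.imwrite("pics/w2.png",f["img"][:,:,::-1])
E
```

```text
4.0 [-0.1, -0.3, 0.9]
8.0 [0.1, 4.6, 0.2]
12.0 [1.1, 4.8, 0.5]
16.0 [0.5, 5.4, 0.7]
20.0 [0.2, 5.8, 0.7]
24.0 [-1.3, 2.6, -0.0]
28.0 [0.7, 1.5, 0.8]
32.0 [0.4, 0.6, 0.8]
36.0 [0.6, 0.6, 0.2]
40.0 [-2.6, -4.8, 1.2]
44.0 [-3.4, -4.5, 2.1]
48.0 [-1.4, -3.1, 1.5]
52.0 [-0.4, 0.5, 0.3]
56.0 [-0.2, -0.4, 1.1]
60.0 [-0.3, 0.1, 0.3]
12.5417
```

View pics/w2.png

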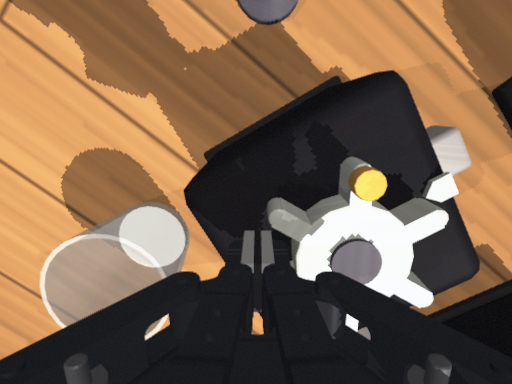

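The stud (370,184) now sits one lobe before the lobe at the pointer (440,187), so the wheel is one click short. The finger is free in the gap, so I'll give it the last single click.

```bash
python3 - <<'E'
from h import *
sleep(1)
click(309)
go(249,.085,.05); go(249,.085,.12,z=.3)
p,o=pose(249,.085,.36)
movep([.50,-.09,.36],down(np.radians(159)))
sleep(.3); print(get_state()["clock"])
f,T=wrist(); cv2.imwrite("pics/w3.png",f["img"][:,:,::-1])
g=lambda n,z:[np.round(onplane(f,d["centre"],z,T)[:2],4).tolist() for d in tip_of("wrist",n)][:2]
print(g("hub",.178),g("pointer",.152),g("stud",.188))
E
```

```text
4.0 [0.2, 0.1, -0.2]
8.0 [1.3, 0.9, -1.0]
12.0 [5.0, 1.6, -2.2]
16.0 [4.1, 1.3, -1.3]
20.0 [5.1, 1.6, -2.8]
24.0 [4.0, 1.5, -1.5]
28.0 [2.0, 0.2, -0.2]
32.0 [1.3, 0.3, -0.3]
36.0 [0.1, -0.1, 0.1]
40.0 [-0.5, -0.2, 0.3]
44.0 [-4.6, -1.3, 3.2]
48.0 [-4.8, -0.1, 1.5]
52.0 [-0.6, 0.7, -0.6]
56.0 [1.1, -0.1, -0.0]
60.0 [0.2, -0.1, 0.1]
21.0583
[] [[0.5253, -0.0517]] [[0.5433, -0.0533]]
```

View pics/w3.png

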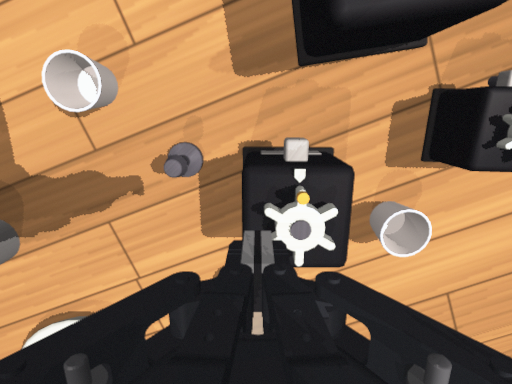

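The stud (302,199) now lies in line between the hub (300,230) and the pointer (300,175). The wheel is at rest, the robot is clear and nothing around the grinder has moved, so I'll hand it in.

```bash
python3 -c "
from h import *
print(sign_off())"
```

```text
the job is handed in; nothing more can be done
None
```

The middle-sized grinder is at the espresso setting: I turned the wheel one click to the notch just short, let it rest, then gave one more click to bring the stud to the pointer, and I have handed the job in.

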